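# Start the exposure from under the push-latch flap

## Task

Press down on the flap of the grey switch box so that it pops open, press the large round button inside all the way in and let it out again, then push the flap back down until it latches shut by itself. Use only the fingertips or the outside of the fingers: grip and lift nothing, do not press the small square button, and leave the jug, the bottle and the cup where they stand.

Things in the scene. Friction and masses are not known exactly. Their poses are not given: they have to be found in the camera images.
- switch_box: Grey plastic box fixed to the counter, 180 mm (x) by 200 mm (y), rim 83 mm high; origin at the centre of its underside, z up, its -x side towards the robot, hinge along its rear (+x) edge. The two buttons stand in it 45 mm in front of its centre (x = -45 mm), at y = +50 and -50 mm; which is which varies. They sit on a panel 18 mm below the rim, inside 4 mm walls.
- flap (a joint): Flap angle, rad: 0 latched shut (level), 1.3 popped fully open. Push-push latch: press from 0 to the firm stop at -0.048 (8 mm at flap_edge; 6 mm suffices; 10 N gets there), let go and clear away: a damped spring lifts it to 1.3 in about 3 s. Push it down from open to the stop and let go: it latches at 0; one more press pops it. Spring at flap_edge: 3 N near shut, under 2 N open, plus 7 N per m/s.
- flap_edge (a point): Place to press: on the flap's outer (top) face, middle line, 25 mm in from the front edge, 165 mm from the hinge line and 9 mm above the hinge's level when shut (99 mm above the counter). Moves with the flap: z out of the outer face, -x towards the free edge. The flap is a stiff grey panel 216 mm wide, 5 mm thick, reaching 190 mm from the hinge line, with a 12 mm skirt.
- flap_hinge (a point): Middle of the hinge line, at the rear edge of the box (box x = +90 mm), 90 mm above the counter. The hinge line runs along the box's y; the flap's free edge rises. The point's own axes turn with the flap (y along the hinge line).
- start (a joint): Travel of the large round button in m: 0 out, 0.006 fully pressed (down); a spring brings it back, fully in takes 4 N.
- start_top (a point): Centre of the top of the large round black button, 36 mm across, in a round steel collar 52 mm across, under the flap; 87 mm above the counter, 4 mm above the box's rim, 10 mm above its collar. z up.
- stop (a joint): Travel of the small square button in m: 0 out, 0.006 fully pressed. Not to be pressed.
- stop_top (a point): Centre of the top of the small square black button, 18 mm wide, in a square steel collar of 34 mm, under the flap beside the round one, 100 mm from it, equally high.
- jug: White plastic jug with a handle, 84 mm across, 120 mm tall, loose; stands beside the box. Origin at the centre of its underside.
- bottle: Brown glass bottle with a black cap, 60 mm across, 150 mm tall, loose; stands beside the box. Origin at the centre of its underside.
- cup: Small white plastic cup, 72 mm across, 75 mm tall, loose; stands in front and to the side of the box. Origin at the centre of its underside.

How it is judged:
On the way, in this order (a step that is already met when the one before it is completed fails the run):
1. the flap has popped open (value of joint flap above 1.1 rad), for 0.1 s.
2. the large round button is pressed in (value of joint start above 0.0045 m and contact force between the fingers and start above 0.5 N), for 0.1 s.
At the end, for the whole second after the job is handed in: The flap rests latched shut by itself (joint within 0.02 rad of 0), both buttons are out (under 2 mm of travel), and jug, bottle and cup stand within 15 mm of where they started (value of joint flap between -0.02 and 0.02 rad and value of joint each of start, stop below 0.002 m and distance of each of jug, bottle, cup from where it was at the start of the episode below 0.015 m); the robot touches nothing.
It fails at once if the small square button is pressed by more than 2.5 mm (value of joint stop above 0.0025 m).
It fails at once if the jug is moved by more than 15 mm, tipped or lifted (distance of jug from where it was at the start of the episode above 0.015 m or angle between jug's own z axis and vertical above 0.2 rad).
It fails at once if the bottle is moved by more than 15 mm, tipped or lifted (distance of bottle from where it was at the start of the episode above 0.015 m or angle between bottle's own z axis and vertical above 0.2 rad).
It fails at once if the cup is moved by more than 15 mm, tipped or lifted (distance of cup from where it was at the start of the episode above 0.015 m or angle between cup's own z axis and vertical above 0.2 rad).
It also fails if it takes over 53 s, if anything falls off the work surface, if the arm or the gripper's body presses on something with over 40 N, if the wrist force passes 120 N, or if a joint passes its speed limit or range.

## Robot

A 6-joint arm with a two-finger parallel gripper is mounted at the origin on the work surface. World frame = base frame: x ahead of the robot, y to its left, z up, the work surface at z = 0. Lengths are in m, angles in rad, forces in N, time in s.
With the tool pointing down it reaches from about 0.3 to 0.875 m from the base axis. Payload 6.4 kg.
Tool frame: the origin (TCP) lies on the mounting face of the last link; the fingertips stand 173 mm ahead of it and the grasp point (between the pads) lies 155 mm ahead of it; z points along the fingers, y is the line along which they close (so a half turn about z gives the same grasp; the last joint's range is limited). The gripper opens to 85 mm and grips with 20 to 120 N. Pads are 22 mm wide; open, the fingers measure 114 mm over their backs; the gripper's body (76 mm by 85 mm) begins 54 mm behind the grasp point. The pads swing forward as they close: fully open they stand 13 mm farther back than shut.
Start: joints at [-1.429, 0.181, 1.607, -0, 1.354, -0.206], TCP at [0.196, -0.541, 0.405] pointing down, gripper open.
Joint ranges: [-2.99, 2.99], [-0.89, 2.07], [0.3, 2.58], [-1.14, 4.28], [0, 2.63], [-3.12, 3.12]. Speed limits (rad/s): [2.57, 2.57, 3.01, 3.14, 3.14, 3.14].

## Interface

Orientations are given as a unit quaternion [x, y, z, w].
In Python, from rig import sensors, eyes, arm, recognise, cut_out, pinpoint gives the robot as it stands.
- The arm moves only by the tool carry_out, never from a script. Its argument "rows" is a list of rows, each a list of 7 numbers: the turn, a rotation vector about the tool's x, y, z in degrees, then the shift along the tool's x, y, z in mm, then the gripper command: -1 is fully open, 1 is shut, values between are in proportion. A call has 1 to 12 rows; each row shifts and turns the commanded pose from where the row before left it, along the tool's axes as they then stand; what a row does not reach is not made up. A row lasts 1/12 s, in which the tool goes at most 41.7 mm and 7.16 degrees, less where a joint would pass 70% of its speed; a pose out of reach is approached as far as the arm can. A call is refused whole if a number of a shift passes 41.7 or a number of a turn 7.16, either way. A call with a gripper value outside its range is refused whole. The fingers move at their own pace and stop on an object; the grip force is fixed at half the most. Time passes only in rows, so rows that do not move let the fingers close. It gives the time, the measured TCP pose, the force, the opening and the grip force at its end, in the units of the state.
- sensors.read_state(): the state, without advancing time (a new reading comes with each control period).
- eyes.read_camera(name): name is "scene" or "top"; returns a dict with "color" (400x640x3 uint8, red, green, blue), "fx", "fy", "cx", "cy" (pixels), "distortion" ([k1, k2, p1, p2, k3] as OpenCV has them; the pictures are not rectified), "R" (3x3) and "t" (3): a world point X has camera coordinates R X + t. Camera axes: x right, y down, z forward; pixel columns grow to the right and rows downward; lengths in m; the calibration is good to about 2 mm. A picture is of the moment at which its call begins. There is no depth.
- arm.job_done(): hands the job in; it is judged then, once.
Trained networks look in a picture, given as the dict that the camera call returned (one of the last four; its "shot" number tells which), for a name from the list of things; names that differ only in an ending like _2 or _b are one class to them, and where a whole thing is asked for, a point or a joint stands for the part that bears it (a point fixed in the world has none). Each returns a list of dicts, best first, with "confidence" (0 to 1); they miss things now and then, are a little off and sometimes report something else, mostly with a low value. They report only what shows in the picture. A call takes as long as a camera call.
- recognise(name, picture): "bbox" ([left, top, right, bottom] in pixels, round what is visible of it).
- cut_out(name, picture): "pixels" (400x640 bool, what is visible of it) and "bbox" ([left, top, right, bottom] in pixels, round what is visible of it).
- pinpoint(name, picture): "position" ([column, row] in pixels: a listed point, or the origin of a listed thing).
The state is a dict: "time_s": time; "joint_positions": joint angles; "qd": joint speeds; "joint_efforts": joint torques, N m; "position": TCP position; "tcp_rot": TCP orientation; "ft_force": force on the tool from outside, world axes, zero at the start; "moment": the same for the moment, N m; "grip_width": finger opening in m; "grasp_force": force on a finger pad.
Only numpy, scipy, OpenCV 4.12 (cv2) and the standard library are available. Lean on these libraries where they do the work, as an engineer would, in place of code of your own. Each camera call takes 0.05 s, during which the arm holds its last target. There are 200 camera calls.

## Working session

There is one attempt and no reset: what is moved stays moved. The work goes in short steps, Python scripts to look and compute and a tool call to move; the robot and the scene stay as the last step left them, time stands still between calls to the robot, and variables do not carry over. Pictures are saved under pics/ and viewed, at most 10 in all, crops included, and the job is handed in when it is done.

Besides the shell and the picture viewer there is one more tool, called after "Call:" by a JSON object that holds its "method" and its "body", one argument or row to a line. carry_out: Moves the arm, as the interface text tells. Its arguments: {"type":"object","properties":{"rows":{"type":"array"}},"required":["rows"]}

```bash
mkdir -p pics
cat > h.py <<'E'
import numpy as np, cv2
from rig import sensors, eyes, arm, recognise, cut_out, pinpoint
def ray(p,uv):
    K=np.array([[p['fx'],0,p['cx']],[0,p['fy'],p['cy']],[0,0,1]])
    u=cv2.undistortPoints(np.array([[uv]],float),K,np.array(p['distortion'],float))[0,0]
    R=np.array(p['R']);t=np.array(p['t'])
    return -R.T@t, R.T@np.array([u[0],u[1],1.])
def atz(p,uv,z):
    o,d=ray(p,uv); return o+d*(z-o[2])/d[2]
def save(p,n): cv2.imwrite('pics/'+n,p['color'][:,:,::-1])
E
python3 - <<'E'
from h import *
np.set_printoptions(precision=4,suppress=True)
for c in ['top','scene']:
    p=eyes.read_camera(c); save(p,c+'0.png'); print(c,-np.array(p['R']).T@np.array(p['t']))
    for n,z in [('switch_box',0),('flap_edge',.099),('flap_hinge',.09),('jug',0),('bottle',0),('cup',0)]:
        for d in pinpoint(n,p)[:1]: print(n,d['confidence'],np.round(d['position']),atz(p,d['position'],z))
    for d in cut_out('flap',p)[:1]:
        m=d['pixels'].astype(np.uint8); cs=max(cv2.findContours(m,0,2)[0],key=cv2.contourArea)
        q=cv2.boxPoints(cv2.minAreaRect(cs)); print('flap',d['confidence'],[np.round(atz(p,x,.099),3) for x in q])
s=sensors.read_state(); print(s['time_s'],s['position'],s['tcp_rot'],s['grip_width'],s['ft_force'])
E
```

```text
top [0.4082 0.0628 0.9351]
switch_box 0.88 [292. 200.] [0.5784 0.0823 0.    ]
flap_edge 0.74 [290. 231.] [0.4991 0.0833 0.099 ]
flap_hinge 0.7 [296. 146.] [0.676  0.0759 0.09  ]
jug 0.86 [397. 166.] [ 0.6653 -0.152   0.    ]
bottle 0.59 [181. 175.] [ 0.629   0.3333 -0.    ]
cup 0.62 [375. 253.] [ 0.4677 -0.101   0.    ]
flap 0.95 [array([0.476, 0.185, 0.099]), array([0.671, 0.187, 0.099]), array([ 0.667, -0.038,  0.099]), array([ 0.471, -0.03 ,  0.099])]
scene [ 0.8992 -0.3866  0.615 ]
switch_box 0.72 [323. 228.] [0.5652 0.0773 0.    ]
flap_edge 0.74 [299. 183.] [0.4982 0.0744 0.099 ]
jug 0.79 [288. 330.] [ 0.6685 -0.1579  0.    ]
bottle 0.62 [402. 181.] [0.6233 0.3425 0.    ]
cup 0.64 [234. 258.] [ 0.4742 -0.1078  0.    ]
flap 0.89 [array([ 0.48 , -0.037,  0.099]), array([0.429, 0.285, 0.099]), array([0.673, 0.176, 0.099]), array([ 0.67 , -0.078,  0.099])]
0.8 [ 0.196  -0.5406  0.4047] [ 0.9849  0.173  -0.      0.    ] 0.0853077781172559 [-0.1364  0.4273 -0.6644]
```

View pics/top0.png

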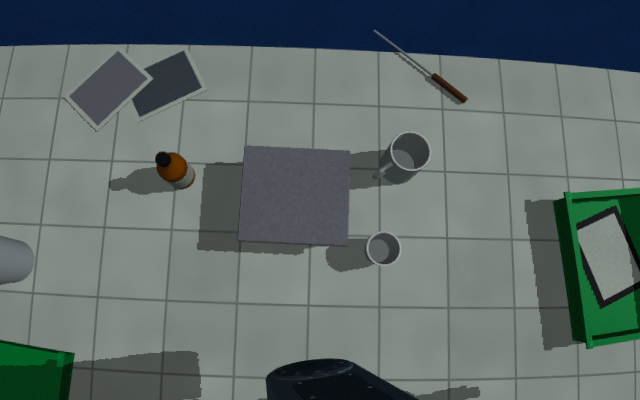

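View pics/scene0.png

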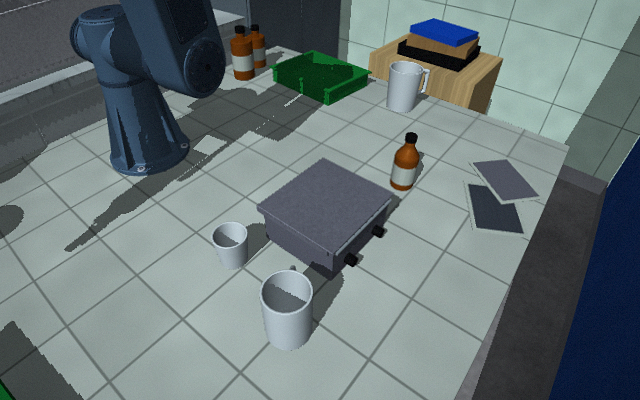

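The top picture shows the box's flap from (240,146) to (349,245), square to the world within about 1°. The cup is at (383,248), the jug at (405,155) and the bottle at (175,170). In the scene picture the flap is shut, with the free edge towards the robot. flap_edge is at about (0.498, 0.078) and the hinge at x ≈ 0.664. I'll shut the fingers, align them and traverse at height.

Call:
{"method": "carry_out", "body": {
  "rows": [
    [0,0,6.7,0,0,0,1],
    [0,0,6.7,0,0,0,1],
    [0,0,6.6,0,0,0,1],
    [0,0,0,15,-31,0,1],
    [0,0,0,15,-31,0,1],
    [0,0,0,15,-31,0,1],
    [0,0,0,15,-31,0,1],
    [0,0,0,15,-31,0,1],
    [0,0,0,15,-31,0,1],
    [0,0,0,15,-31,0,1],
    [0,0,0,15,-31,0,1],
    [0,0,0,15,-31,0,1]
  ]
}}

```text
time_s: 1.8
position: [0.3317, -0.2602, 0.4049]
tcp_rot: [1.0, -0.001, 0.0, 0.0]
ft_force: [0.6, 0.0, 0.5]
grip_width: 0.0001
grasp_force: 0.0
```

Call:
{"method": "carry_out", "body": {
  "rows": [
    [0,0,0,15,-31,0,1],
    [0,0,0,15,-31,0,1],
    [0,0,0,15,-31,0,1],
    [0,0,0,15,-31,0,1],
    [0,0,0,15,-31,0,1],
    [0,0,0,15,-31,0,1],
    [0,0,0,15,-31,0,1],
    [0,0,0,15,-31,0,1],
    [0,0,0,15,-31,0,1],
    [0,0,0,15,-31,0,1],
    [0,0,0,15,-31,0,1],
    [0,0,0,0,0,0,1]
  ]
}}

```text
time_s: 2.8
position: [0.4981, 0.0834, 0.4049]
tcp_rot: [1.0, 0.002, 0.001, -0.001]
ft_force: [-0.5, 0.0, 0.6]
grip_width: -0.0001
grasp_force: 0.0
```

Call:
{"method": "carry_out", "body": {
  "rows": [
    [0,0,0,0,0,20,1],
    [0,0,0,0,0,30,1],
    [0,0,0,0,0,30,1],
    [0,0,0,0,0,25,1],
    [0,0,0,0,0,15,1],
    [0,0,0,0,0,5,1],
    [0,0,0,0,0,3,1],
    [0,0,0,0,0,3,1],
    [0,0,0,0,0,3,1],
    [0,0,0,0,0,3,1],
    [0,0,0,0,0,1,1],
    [0,0,0,0,0,0,1]
  ]
}}

```text
time_s: 3.8
position: [0.4973, 0.0789, 0.2676]
tcp_rot: [1.0, -0.001, 0.001, 0.0]
ft_force: [-0.2, -0.8, 1.9]
grip_width: -0.0001
grasp_force: 1.4
```

Call:
{"method": "carry_out", "body": {
  "rows": [
    [0,0,0,0,0,1,1],
    [0,0,0,0,0,1,1],
    [0,0,0,0,0,1,1],
    [0,0,0,0,0,0,1],
    [0,0,0,0,0,0,1]
  ]
}}

```text
time_s: 4.22
position: [0.4974, 0.0789, 0.2645]
tcp_rot: [1.0, -0.001, 0.001, 0.0]
ft_force: [-0.1, -1.0, 7.7]
grip_width: 0.0002
grasp_force: 3.9
```

Call:
{"method": "carry_out", "body": {
  "rows": [
    [0,0,0,0,0,1,1],
    [0,0,0,0,0,1,1],
    [0,0,0,0,0,0,1],
    [0,0,0,0,0,0,1]
  ]
}}

```text
time_s: 4.55
position: [0.4975, 0.079, 0.2642]
tcp_rot: [1.0, -0.0, 0.001, 0.0]
ft_force: [-8.4, -1.4, 24.7]
grip_width: -0.0001
grasp_force: 12.1
```

Firm stop reached. Lift and clear back.

Call:
{"method": "carry_out", "body": {
  "rows": [
    [0,0,0,0,0,-15,1],
    [0,0,0,0,0,-30,1],
    [0,0,0,-10,0,-35,1],
    [0,0,0,-20,0,-30,1],
    [0,0,0,-20,0,-30,1],
    [0,0,0,-20,0,-20,1],
    [0,0,0,-20,0,0,1],
    [0,0,0,-20,0,0,1],
    [0,0,0,0,0,0,1],
    [0,0,0,0,0,0,1],
    [0,0,0,0,0,0,1],
    [0,0,0,0,0,0,1]
  ]
}}

```text
time_s: 5.55
position: [0.3874, 0.0791, 0.4214]
tcp_rot: [1.0, -0.001, -0.0, -0.0]
ft_force: [-0.1, 0.1, -0.6]
grip_width: 0.0001
grasp_force: 0.0
```

Call:
{"method": "carry_out", "body": {
  "rows": [
    [0,0,0,0,0,0,1],
    [0,0,0,0,0,0,1],
    [0,0,0,0,0,0,1],
    [0,0,0,0,0,0,1],
    [0,0,0,0,0,0,1],
    [0,0,0,0,0,0,1],
    [0,0,0,0,0,0,1],
    [0,0,0,0,0,0,1],
    [0,0,0,0,0,0,1],
    [0,0,0,0,0,0,1],
    [0,0,0,0,0,0,1],
    [0,0,0,0,0,0,1]
  ]
}}

```text
time_s: 6.55
position: [0.3868, 0.0792, 0.4217]
tcp_rot: [1.0, -0.001, 0.0, -0.0]
ft_force: [-0.1, 0.9, -0.5]
grip_width: -0.0001
grasp_force: 0.0
```

Call:
{"method": "carry_out", "body": {
  "rows": [
    [0,0,0,0,0,0,1],
    [0,0,0,0,0,0,1],
    [0,0,0,0,0,0,1],
    [0,0,0,0,0,0,1],
    [0,0,0,0,0,0,1],
    [0,0,0,0,0,0,1],
    [0,0,0,0,0,0,1],
    [0,0,0,0,0,0,1],
    [0,0,0,0,0,0,1],
    [0,0,0,0,0,0,1],
    [0,0,0,0,0,0,1],
    [0,0,0,0,0,0,1]
  ]
}}

```text
time_s: 7.55
position: [0.3868, 0.0792, 0.4217]
tcp_rot: [1.0, -0.001, 0.0, -0.0]
ft_force: [-0.3, 0.4, -0.8]
grip_width: 0.0
grasp_force: 0.0
```

Run:
```python
from h import *
np.set_printoptions(precision=4,suppress=True)
for c in ['top','scene']:
    p=eyes.read_camera(c); save(p,c+'1.png')
    for n,z in [('start_top',.087),('stop_top',.087),('flap_hinge',.09)]:
        for d in pinpoint(n,p)[:2]: print(c,n,d['confidence'],np.round(d['position']),atz(p,d['position'],z))
    for d in recognise('flap',p)[:1]: print(d)
print(sensors.read_state()['position'])
```

```text
top start_top 0.47 [315. 215.] [0.5338 0.034  0.087 ]
top stop_top 0.49 [268. 213.] [0.5349 0.1289 0.087 ]
{'bbox': [229.4, 141.3, 363.6, 157.1], 'confidence': 0.87}
scene start_top 0.61 [293. 206.] [0.5264 0.0222 0.087 ]
scene flap_hinge 0.91 [365. 222.] [0.6681 0.0755 0.09  ]
{'bbox': [307.6, 111.0, 393.7, 254.1], 'confidence': 0.94}
[0.3868 0.0792 0.4217]
```

View pics/top1.png

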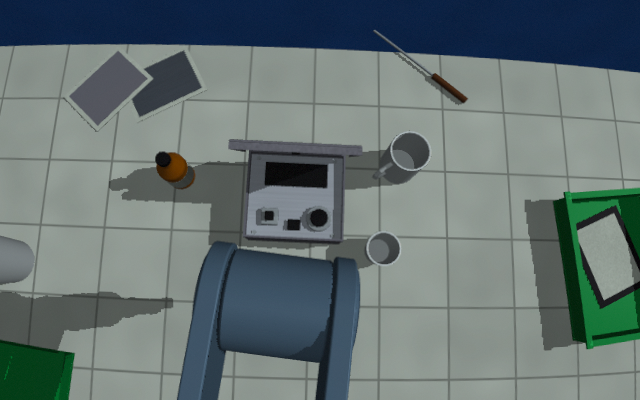

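View pics/scene1.png

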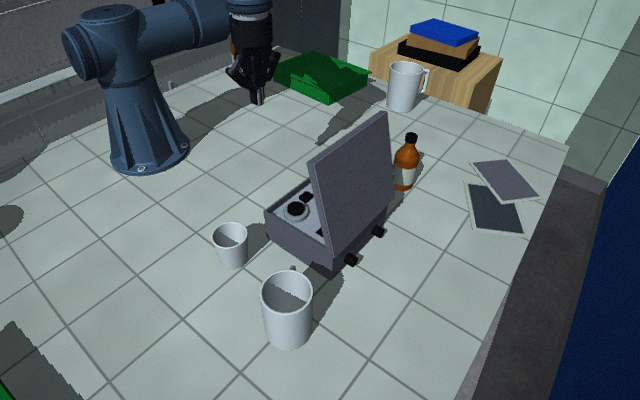

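The top picture shows the flap standing open, with the round button at (318,217) and the square one at (268,215). start_top is at about (0.530, 0.028). Next I go above it and down.

Call:
{"method": "carry_out", "body": {
  "rows": [
    [0,0,0,28,10,0,1],
    [0,0,0,28,10,0,1],
    [0,0,0,28,10,0,1],
    [0,0,0,28,10,0,1],
    [0,0,0,30,11,0,1],
    [0,0,0,0,0,20,1],
    [0,0,0,0,0,30,1],
    [0,0,0,0,0,35,1],
    [0,0,0,0,0,30,1],
    [0,0,0,0,0,20,1],
    [0,0,0,0,0,10,1],
    [0,0,0,0,0,0,1]
  ]
}}

```text
time_s: 9.05
position: [0.5277, 0.0281, 0.2742]
tcp_rot: [1.0, -0.001, -0.002, -0.0]
ft_force: [-1.2, -0.3, -0.1]
grip_width: 0.0001
grasp_force: 0.0
```

Run:
```python
from h import *
p=eyes.read_camera('scene'); cv2.imwrite('pics/s2.png',cv2.resize(p['color'][60:300,160:460,::-1],(750,600)))
s=sensors.read_state();print(s['position'],s['ft_force'])
```

```text
[0.52859547 0.02800417 0.27613336] [-0.18006609  0.2320957   0.22613013]
```

View pics/s2.png

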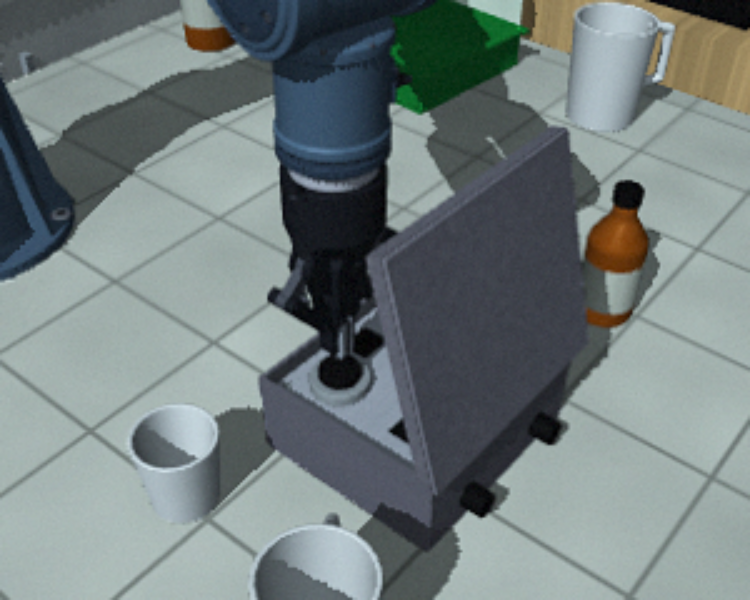

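The crop shows the fingertips directly over the round button, with the flap clear of the gripper. Now I press.

Call:
{"method": "carry_out", "body": {
  "rows": [
    [0,0,0,0,0,8,1],
    [0,0,0,0,0,4,1],
    [0,0,0,0,0,3,1],
    [0,0,0,0,0,2,1],
    [0,0,0,0,0,2,1],
    [0,0,0,0,0,2,1],
    [0,0,0,0,0,0,1],
    [0,0,0,0,0,0,1]
  ]
}}

```text
time_s: 9.77
position: [0.529, 0.028, 0.2561]
tcp_rot: [1.0, -0.001, 0.0, 0.0]
ft_force: [-0.5, 0.0, 3.8]
grip_width: 0.0003
grasp_force: 1.5
```

Call:
{"method": "carry_out", "body": {
  "rows": [
    [0,0,0,0,0,1,1],
    [0,0,0,0,0,1,1],
    [0,0,0,0,0,1,1],
    [0,0,0,0,0,0,1],
    [0,0,0,0,0,0,1],
    [0,0,0,0,0,0,1]
  ]
}}

```text
time_s: 10.27
position: [0.5291, 0.028, 0.2542]
tcp_rot: [1.0, -0.0, 0.0, 0.0]
ft_force: [-4.8, 1.4, 15.2]
grip_width: -0.0
grasp_force: 7.4
```

Button fully in. Release it, go up, over and behind the flap.

Call:
{"method": "carry_out", "body": {
  "rows": [
    [0,0,0,0,0,-20,1],
    [0,0,0,0,0,-38,1],
    [0,0,0,0,0,-38,1],
    [0,0,0,0,0,-38,1],
    [0,0,0,0,0,-38,1],
    [0,0,0,0,0,-38,1],
    [0,0,0,0,0,-38,1],
    [0,0,0,0,0,0,1],
    [0,0,0,0,0,0,1]
  ]
}}

```text
time_s: 11.02
position: [0.529, 0.028, 0.5033]
tcp_rot: [1.0, -0.001, 0.003, 0.0]
ft_force: [0.0, 0.9, -1.6]
grip_width: 0.0001
grasp_force: 0.0
```

Call:
{"method": "carry_out", "body": {
  "rows": [
    [0,0,0,25,-8,0,1],
    [0,0,0,25,-8,0,1],
    [0,0,0,25,-8,0,1],
    [0,0,0,25,-8,0,1],
    [0,0,0,25,-8,0,1],
    [0,0,0,25,-10,0,1],
    [0,0,0,20,0,0,1],
    [0,0,0,0,0,0,1],
    [0,0,0,0,0,0,1]
  ]
}}

```text
time_s: 11.77
position: [0.6992, 0.0777, 0.497]
tcp_rot: [1.0, -0.001, -0.003, -0.0]
ft_force: [-0.7, 0.2, -0.2]
grip_width: 0.0002
grasp_force: 0.0
```

Call:
{"method": "carry_out", "body": {
  "rows": [
    [0,0,0,0,0,25,1],
    [0,0,0,0,0,25,1],
    [0,0,0,0,0,23,1],
    [0,0,0,-20,0,0,1],
    [0,0,0,-20,0,0,1],
    [0,0,0,-17,0,0,1],
    [0,0,0,-15,0,6,1],
    [0,0,0,-15,0,6,1],
    [0,0,0,-15,0,6,1],
    [0,0,0,0,0,0,1]
  ]
}}

```text
time_s: 12.6
position: [0.5936, 0.0781, 0.4079]
tcp_rot: [1.0, -0.001, -0.002, -0.0]
ft_force: [1.9, -0.0, -1.2]
grip_width: -0.0
grasp_force: 0.0
```

Run:
```python
from h import *
p=eyes.read_camera('scene'); cv2.imwrite('pics/s3.png',cv2.resize(p['color'][60:300,160:460,::-1],(750,600)))
s=sensors.read_state();print(s['position'],s['ft_force'])
```

```text
[0.59490893 0.077965   0.40875808] [0.95934403 0.33185231 0.08036418]
```

View pics/s3.png

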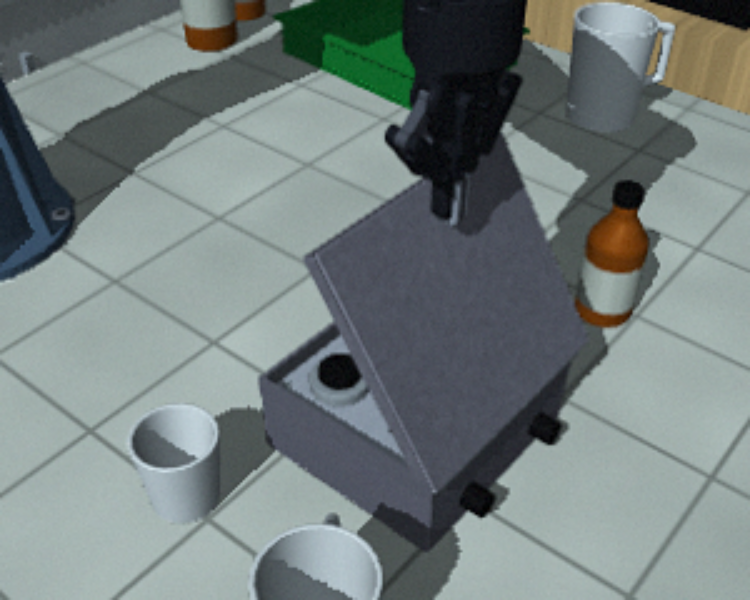

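The crop shows the fingertips on the flap's outer face near the free edge, pushing it down (about 1.0 rad). I continue along the arc.

Call:
{"method": "carry_out", "body": {
  "rows": [
    [0,0,0,-13,0,10,1],
    [0,0,0,-13,0,11,1],
    [0,0,0,-12,0,11,1],
    [0,0,0,-10,0,13,1],
    [0,0,0,-9,0,14,1],
    [0,0,0,-9,0,14,1],
    [0,0,0,-6,0,16,1],
    [0,0,0,-6,0,16,1],
    [0,0,0,-3,0,13,1],
    [0,0,0,-2,0,12,1],
    [0,0,0,0,0,0,1],
    [0,0,0,0,0,0,1]
  ]
}}

```text
time_s: 13.65
position: [0.5138, 0.0779, 0.2796]
tcp_rot: [1.0, -0.001, -0.001, -0.0]
ft_force: [-2.1, 0.0, 3.5]
grip_width: -0.0003
grasp_force: 1.3
```

Call:
{"method": "carry_out", "body": {
  "rows": [
    [0,0,0,0,0,4,1],
    [0,0,0,0,0,4,1],
    [0,0,0,0,0,3,1],
    [0,0,0,0,0,2,1],
    [0,0,0,0,0,2,1],
    [0,0,0,0,0,1,1],
    [0,0,0,0,0,0,1],
    [0,0,0,0,0,0,1]
  ]
}}

```text
time_s: 14.32
position: [0.5143, 0.078, 0.2652]
tcp_rot: [1.0, -0.001, 0.001, 0.0]
ft_force: [-5.4, -0.0, 12.0]
grip_width: 0.0001
grasp_force: 6.4
```

Call:
{"method": "carry_out", "body": {
  "rows": [
    [0,0,0,0,0,1,1],
    [0,0,0,0,0,0,1],
    [0,0,0,0,0,0,1]
  ]
}}

```text
time_s: 14.57
position: [0.5144, 0.078, 0.2651]
tcp_rot: [1.0, -0.0, 0.001, 0.0]
ft_force: [-7.9, -0.0, 20.0]
grip_width: -0.0003
grasp_force: 10.3
```

Call:
{"method": "carry_out", "body": {
  "rows": [
    [0,0,0,0,0,-15,1],
    [0,0,0,0,0,-30,1],
    [0,0,0,-10,0,-35,1],
    [0,0,0,-20,0,-30,1],
    [0,0,0,-20,0,-30,1],
    [0,0,0,-20,0,-20,1],
    [0,0,0,-20,0,0,1],
    [0,0,0,-20,0,0,1],
    [0,0,0,0,0,0,1],
    [0,0,0,0,0,0,1],
    [0,0,0,0,0,0,1],
    [0,0,0,0,0,0,1]
  ]
}}

```text
time_s: 15.57
position: [0.4045, 0.078, 0.4227]
tcp_rot: [1.0, -0.001, 0.0, 0.0]
ft_force: [0.2, -0.1, -0.0]
grip_width: 0.0001
grasp_force: 0.0
```

Run:
```python
from h import *
p=eyes.read_camera('scene'); save(p,'s4.png')
s=sensors.read_state();print(s['position'],s['ft_force'])
```

```text
[0.40447319 0.07805309 0.42250841] [-0.40024195 -0.28834968  0.33990014]
```

View pics/s4.png

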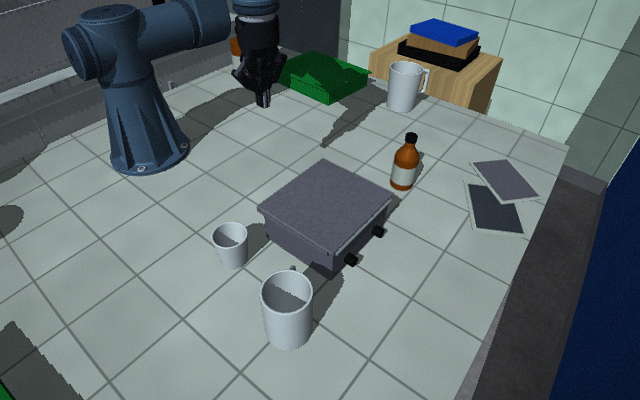

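The flap rests shut (258–392, 158–250) exactly as at the start. The jug, bottle and cup haven't moved, and the arm is clear.

```bash
python3 -c "
from rig import arm; print(arm.job_done())"
```

```text
the job is handed in; nothing more can be done
None
```

I popped the flap open, pressed the round button fully in and let it out, then pushed the flap back down until it latched shut. The job was handed in at about 15.6 s; the last picture shows the flap shut and the jug, bottle and cup where they stood, but no verdict was returned.

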